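# Find the thread template that fits the clamped lead screw

## Task

Find out which of the three toothed thread templates in the wooden block fits the lead screw clamped at the front of the shaft rack: lower a template, teeth down, between the guide rails over the middle of the thread and feel along it, pressing lightly (a few newtons, never more than 40), until its teeth drop fully home; one that only ever rides on the crests goes back upright into the groove of the block. Leave the one that fits standing in the guide, fully home in the thread, with the other two standing in the block, and do not knock the tape measure, the tin or the marker about.

Things in the scene. Friction and masses are not known exactly. Their poses are not given: they have to be found in the camera images.
- pitch_leaf_1: thread template: oiled steel leaf 4 mm thick, 50 mm long, 60 mm high, about 110 g, with trapezoidal comb teeth 4.5 mm long along its lower edge and a dark wooden grip 12 mm thick, 38 mm long, 34 to 64 mm above the origin. Origin: middle of the row of tooth tips; z up from the teeth to the grip, y along the row, x through the thickness
- pitch_leaf_2: thread template like pitch_leaf_1, same size and axes. The three are cut for pitches of 8, 10 and 12 mm (6, 5 and 4 teeth), unmarked: which name has which pitch is not told and has nothing to do with the screws' numbers
- pitch_leaf_3: thread template like pitch_leaf_1, same size and axes. A leaf of the wrong pitch rides on the thread's crests wherever it is shifted; teeth of the right one slip in when within about 1 mm of the groove centres, and have about 0.4 mm of play each way when home
- screw_1: steel lead screw, trapezoidal thread 36 mm over the crests, 26 mm at the root, right-handed, over its middle 76 mm; plain 26 mm ends, 160 mm long with a square drive at the +y end. Origin on the axis at mid-length, y along the axis, z up. Fixed in its station. The three screws have pitches of 8, 10 and 12 mm; which is which, and where its grooves lie, is not told
- screw_2: lead screw like screw_1, another pitch. A template that rides on the crests has its tooth tips 18 mm above the screw's axis; fully home (plain edge between the teeth resting on the crests) they stand 13.5 mm above it
- screw_3: lead screw like screw_1, another pitch. The three lie in the stations of the shaft rack in any order; the two at the back are only stored there
- shaft_rack: plywood base 230 x 150 x 10 mm with two V-notched rails that carry three screws along its y axis, 65 mm apart in x, axes 38 mm above the bench. Fixed. Origin on the bench under the middle of the front station (nearest the robot); x towards the two stored screws. Strap clamps with screw heads up to 64 mm above the bench hold the front screw's ends 51 to 65 mm either side of its middle
- front_station (a point): middle of the front screw's station, on the axis: the screw within 5 mm of here is the one to gauge; y along it, z up. Above it two aluminium guide rails run 130 mm along y, from 19.5 to 36 mm above the axis, with a straight gap of 6 mm between them, centred on the axis and bevelled at the top to 13 mm; each rail 8 mm thick. The gap keeps a template upright and in line
- leaf_block: wooden block 31 x 216 x 30 mm with one groove along its top, in which the three templates stand in a row, teeth down, about 68 mm between their middles. Fixed; origin on the bench under its middle, y along it
- block_groove (a point): middle of the floor of the groove in the wooden block, 8 mm above the bench; y along the groove, z up. 216 mm long, 7 mm wide, 22 mm deep, open at both ends, mouth bevelled to 13 mm
- tape_measure: yellow and black tape measure, 33 x 79 x 65 mm, loose bystander; origin under its middle
- putty_tin: flat brass-coloured tin, 62 mm across, 23 mm high, loose bystander; origin under its middle
- marker_black: black marker pen, 149 mm long, 14 mm thick, loose bystander; origin under its middle
Not all that is in view belongs to the job. What is shaped like the pitch_leaf_1 but red is not meant.

How it is judged:
By the outcome, as a careful person would: the job done as asked, in the order asked, and still so for the second after the job is handed in, with the robot touching nothing.
It also fails if it takes over 72 s, if anything falls off the work surface, if the arm or the gripper's body presses on something with over 40 N, if the wrist force passes 120 N, or if a joint passes its speed limit or range.

## Robot

A 6-joint arm with a two-finger parallel gripper is mounted at the origin on a cart in front of the work surface, level with it; the furniture and walls round the work are solid. World frame = base frame: x ahead of the robot, y to its left, z up, the work surface at z = 0. Lengths are in m, angles in degrees, forces in N, time in s.
With the tool pointing down it reaches from about 0.275 to 1 m from the base axis. Payload 8.4 kg.
Tool frame: the origin (TCP) lies midway between the tips of the shut fingers; the grasp point (between the pads) lies robot.grip_point_offset behind it (robot.grip_point_offset is the distance from the TCP to the grasp point, in m); y points along the fingers, z is the direction in which the jaws open and shut, and the axes are right-handed (so a half turn about y gives the same grasp; the last joint's range is limited). The gripper opens to 85 mm and grips with 20 to 120 N. Pads are 22 mm wide; open, the fingers measure 114 mm over their backs; the gripper's body (76 mm by 85 mm) begins 54 mm behind the grasp point. The pads swing forward as they close: fully open they stand 13 mm farther back than shut.
Start: joints at [69.649, 20.225, 93.587, -0, 66.188, -0.138], TCP at [0.216, 0.587, 0.231] pointing down, gripper open.
Joint ranges: [-150.9, 150.9], [-52.94, 120.26], [3.33, 152.33], [-74.26, 254.26], [0, 154.13], [-172.89, 172.89]. Speed limits (degrees/s): [127.2, 127.2, 159.86, 180, 180, 180].

## Interface

Orientations are given as [roll, pitch, yaw] about the fixed x, y, z axes, in that order (R = Rz(yaw) Ry(pitch) Rx(roll)).
In Python, from cell import robot, get_image, camera_model, finder gives the robot as it stands.
- The arm moves only by the tool carry_out, never from a script. Its argument "commands" is a list of rows, each a list of 2 entries, a list of its own where there are three numbers: the shift along the tool's x, y, z normalised to -1 to 1, where 1 is 30 mm, then the turn, a rotation vector about the tool's x, y, z normalised to -1 to 1, where 1 is 5 degrees. A call has exactly 10 rows; each row shifts and turns the commanded pose from where the row before left it, along the tool's axes as they then stand; what a row does not reach is not made up. A row lasts 1/12 s, in which the tool goes at most 41.7 mm and 7.16 degrees, less where a joint would pass 70% of its speed; a pose out of reach is approached as far as the arm can. A call with a number of a shift or a turn outside -1 to 1 is refused whole. A call with a gripper value outside its range is refused whole. "hand" is the closure, from 0 (fully open) to 1 (shut), set as the call begins (left out, the last holds). The fingers move at their own pace and stop on an object; "squeeze" is the grip in N (left out, the last holds). Time passes only in rows, so rows that do not move let the fingers close, or fill a call up. It gives the time, the measured TCP pose, the force and the opening at its end, in the units of the state.
- robot.observe(): the state, without advancing time (a new reading comes with each control period).
- get_image(name): name is "side" or "top"; returns the picture (420x560x3 uint8, red, green, blue); there is no depth.
- camera_model(name): a dict with "fx", "fy", "cx", "cy" (pixels), "k1" (the pictures are not rectified: a ray, as slopes to the right and down, at radius r is drawn at 1 + k1 r^2 times it, then the intrinsics apply), "R" (3x3) and "t" (3): a world point X has camera coordinates R X + t. Camera axes: x right, y down, z forward; pixel columns grow to the right and rows downward; lengths in m; the calibration is good to about 2 mm. A picture is of the moment at which its call begins. camera_model takes no time and is no camera call.
- robot.close_job(): hands the job in, once; it reports no verdict.
Trained networks look in the newest picture that a camera, given by its name, has taken for a name from the list of things; names that differ only in an ending like _2 or _b are one class to them, and where a whole thing is asked for, a point or a joint stands for the part that bears it (a point fixed in the world has none). Each returns a list of dicts, best first, with "score" (0 to 1); they miss things now and then, are a little off and sometimes report something else, mostly with a low value. They report only what shows in the picture. A call takes as long as a camera call. They do not tell look-alikes from the thing itself.
- finder.masks_of(camera, query): "region" (420x560 bool, what is visible of it) and "bbox" ([left, top, right, bottom] in pixels, round what is visible of it).
The state is a dict: "t": time; "joint_positions": joint angles; "dq": joint speeds; "tau": joint torques, N m; "position": TCP position; "ee_rot": TCP orientation; "wrist_force": force on the tool from outside, world axes, zero at the start; "wrist_torque": the same for the moment, N m; "gripper_width": finger opening in m.
Only numpy, scipy, OpenCV 4.12 (cv2) and the standard library are available. Lean on these libraries where they do the work, as an engineer would, in place of code of your own. Each camera call takes 0.05 s, during which the arm holds its last target. There are 200 camera calls.

## Working session

There is one attempt and no reset: what is moved stays moved. The work goes in short steps, Python scripts to look and compute and a tool call to move; the robot and the scene stay as the last step left them, time stands still between calls to the robot, and variables do not carry over. Pictures are saved under pics/ and viewed, about 8 in all and at most 12, crops included, and the job is handed in when it is done.

Besides the shell and the picture viewer there is one more tool, called after "Request:" as a command line: name --argument value ..., lists and objects as JSON in quotes. carry_out: Moves the arm, as the interface text tells. Scaled input: -1 to 1 covers 30 mm each way for a shift and 5 degrees each way for a turn. Its arguments: {"type":"object","properties":{"commands":{"type":"array","items":{"type":"array"}},"hand":{"type":"number"},"squeeze":{"type":"number"}},"required":["commands"]}

```bash
ls; mkdir -p pics; python3 - <<'E'
from cell import robot,get_image,camera_model,finder
import cv2,numpy as np
print(robot.observe()); print(getattr(robot,'grip_point_offset',None))
for n in("side","top"):
    im=get_image(n); cv2.imwrite(f"pics/{n}0.png",im[:,:,::-1]); np.save(f"{n}0.npy",im)
    c=camera_model(n); print(n,c)
    for q in ("pitch_leaf_1","screw_1","leaf_block","shaft_rack"):
        print(q,[(round(d['score'],2),d['bbox']) for d in finder.masks_of(n,q)])
E
```

```text
pics
{'t': 0.0, 'joint_positions': array([ 6.96489882e+01,  2.02628907e+01,  9.36286812e+01, -8.19331095e-04,
        6.61888144e+01, -1.39460156e-01]), 'dq': array([ 0.00251361, -0.05013277, -0.02352679, -0.07384915,  0.01992889,
       -0.03989344]), 'tau': array([ 2.00885210e-03, -6.05253267e+01, -3.42074203e+01,  7.54795565e-05,
        9.28479829e-03,  7.20479829e-05]), 'position': array([0.21578765, 0.5860578 , 0.23056023]), 'ee_rot': array([-9.00803878e+01, -5.53460290e-04, -2.02112200e+01]), 'wrist_force': array([ 0.25310416, -1.06492004, -0.07083332]), 'wrist_torque': array([ 0.02241201,  0.01807709, -0.03854417]), 'gripper_width': 0.08531103426885468}
0.0187
side {'fx': 462.8645387978753, 'fy': 462.8645387978753, 'cx': 277.62009339461264, 'cy': 208.34778577763177, 'k1': 0.014220022446294648, 'R': array([[-0.83740106, -0.54651084,  0.00923922],
       [-0.2205787 ,  0.32242323, -0.92053696],
       [ 0.50010449, -0.7728966 , -0.39054621]]), 't': array([0.3715331 , 0.19928185, 0.86542725])}
pitch_leaf_1 [(0.61, [300.4, 209.7, 308.7, 232.3]), (0.61, [289.4, 213.9, 300.0, 243.4
[... 293 characters left out ...]
317.3])]
top {'fx': 479.71164117764835, 'fy': 479.71164117764835, 'cx': 282.11839529736346, 'cy': 205.45747542644006, 'k1': -0.02311094643958089, 'R': array([[ 0.03841972, -0.99925113,  0.0045946 ],
       [-0.97281952, -0.03845342, -0.22834954],
       [ 0.22835521,  0.00430341, -0.97356837]]), 't': array([-0.0853493 ,  0.5247712 ,  1.26700937])}
pitch_leaf_1 [(0.55, [290.2, 236.6, 309.3, 244.0]), (0.45, [314.5, 235.7, 329.1, 239.9]), (0.38, [282.1, 267.2, 287.4, 284.0])]
screw_1 [(0.78, [132.8, 193.9, 195.2, 208.2]), (0.75, [136.6, 150.0, 201.4, 164.8]), (0.58, [136.9, 172.7, 199.3, 185.4])]
leaf_block [(0.71, [256.8, 230.5, 337.1, 250.2])]
shaft_rack [(0.78, [141.2, 146.5, 205.8, 225.9])]
```

```bash
python3 - <<'E'
import cv2,numpy as np
t=np.load("top0.npy");s=np.load("side0.npy")
a=cv2.resize(t[130:300,100:360],(800,523),interpolation=cv2.INTER_CUBIC)
cv2.imwrite("pics/topc.png",a[:,:,::-1])
b=cv2.resize(s[170:330,100:360],(800,492),interpolation=cv2.INTER_CUBIC)
cv2.imwrite("pics/sidec.png",b[:,:,::-1])
E
```

```text
(no output)
```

View pics/topc.png

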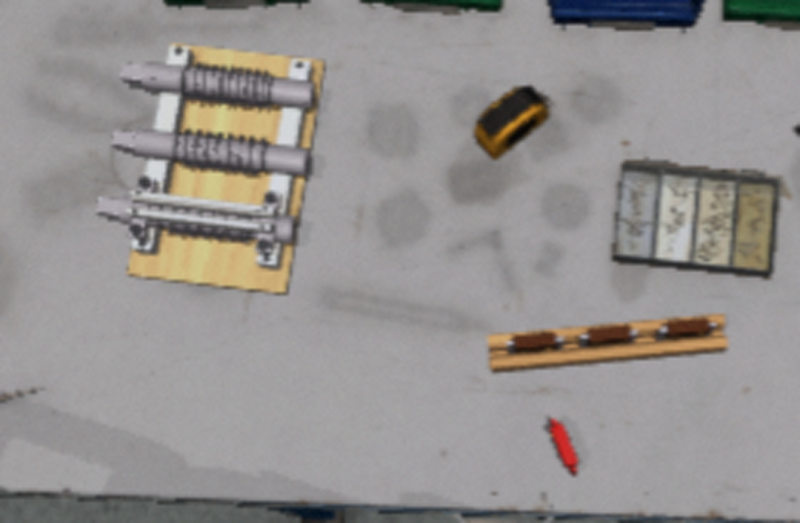

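View pics/sidec.png

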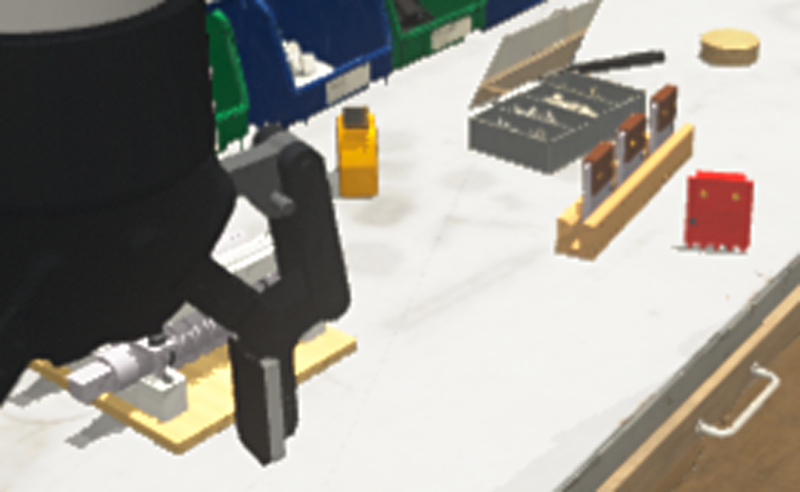

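View pics/top0.png

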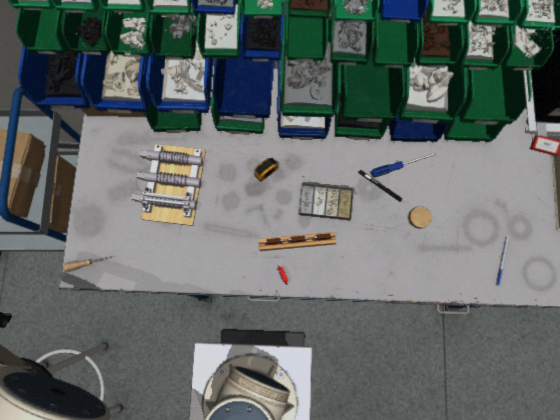

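The top crop shows the rack at the left with its guide, and the block with three brown grips at about (535,342), (610,334) and (688,327). The red decoy is at (563,447). The side view shows the three grips near (598,165), (631,137) and (664,108), and the arm hides the rack there. I'll triangulate next.

```bash
cat > h.py <<'E'
import cv2,numpy as np
from scipy.optimize import least_squares
from cell import robot,get_image,camera_model,finder
C={n:camera_model(n) for n in("side","top")}
def proj(n,X):
    c=C[n];p=np.atleast_2d(X)@np.array(c["R"]).T+c["t"];s=p[:,:2]/p[:,2:]
    s=s*(1+c["k1"]*(s**2).sum(1,keepdims=True))
    return s*[c["fx"],c["fy"]]+[c["cx"],c["cy"]]
def tri(obs):
    return least_squares(lambda X:np.concatenate([(proj(n,X)[0]-p) for n,p in obs]),[.4,0,.05])
def atz(n,p,z):
    r=least_squares(lambda v:proj(n,[v[0],v[1],z])[0]-p,[.4,0]).x; return r
def snap(tag):
    o={}
    for n in C:
        o[n]=get_image(n); np.save(f"{n}{tag}.npy",o[n])
    return o
def brown(im,box):
    x0,y0,x1,y1=box;h=cv2.cvtColor(im,cv2.COLOR_RGB2HSV)[y0:y1,x0:x1].astype(int)
    m=((h[...,0]<12)|(h[...,0]>172))&(h[...,1]>90)&(h[...,2]<170)&(h[...,2]>30)
    n,l,st,ce=cv2.connectedComponentsWithStats(m.astype(np.uint8))
    return [(int(st[i,4]),ce[i]+[x0,y0]) for i in range(1,n) if st[i,4]>8]
E
python3 - <<'E'
from h import *
t=np.load("top0.npy");s=np.load("side0.npy")
bt=sorted(brown(t,(255,228,340,255)),key=lambda a:a[1][0]);bs=sorted(brown(s,(280,190,325,245)),key=lambda a:a[1][0])
print(bt);print(bs)
for a,b in zip(bt,bs):
    r=tri([("top",a[1]),("side",b[1])]);print(r.x,r.cost)
T=lambda x,y:np.array([100+x/800*260-.5+.16,130+y/523*170-.5+.16])
for q in [(490,333),(492,371),(726,349),(722,315)]: print("block",atz("top",T(*q),.03))
c=[(170,45),(325,60),(288,293),(128,275)]
P=np.array([atz("top",T(*q),.01) for q in c]);print(P)
# rack corners local: TL=(x far,y left+)
def f(v,m):
    a=v[2];R=np.array([[np.cos(a),-np.sin(a)],[np.sin(a),np.cos(a)]])
    return m@R.T+v[:2]
for cx in (65,): 
    m=np.array([[cx+115,75],[cx+115,-75],[cx-115,-75],[cx-115,75]])/1000
    r=least_squares(lambda v:(f(v,m)-P).ravel(),[.4,.3,0]);print(r.x,np.degrees(r.x[2]),(f(r.x,m)-P)*1000)
E
```

```text
[(59, array([273.30508475, 240.76271186])), (58, array([297.51724138, 238.36206897])), (60, array([323.31666667, 236.13333333]))]
[(65, array([294.64615385, 222.10769231])), (48, array([305.66666667, 210.91666667])), (43, array([315.8372093, 202.6744186])), (12, array([324. , 234.5]))]
[ 0.42686888 -0.04515793  0.063362  ] 0.11359410679771025
[ 0.43520542 -0.11067619  0.06675224] 0.19967663835694655
[ 0.4448977  -0.18077875  0.06276216] 0.15244412916829478
block [ 0.43948904 -0.00357937]
block [ 0.404951   -0.00708823]
block [ 0.4332005  -0.21774609]
block [ 0.46428839 -0.21368931]
[[0.71108346 0.31983844]
 [0.70163652 0.16913847]
 [0.47276789 0.18624503]
 [0.48383368 0.33639303]]
[ 0.52749873  0.25757875 -0.07198534] -4.124456428848277 [[ 1.34333533 -0.40010317]
 [ 0.00180176  0.68834048]
 [-0.53390819  0.12412185]
 [-0.8112289  -0.41235916]]
```

```bash
cat > plan.py <<'E'
# usage: plan.py N x y z yaw : identical rows reaching that TCP pose
import sys,numpy as np
from scipy.linalg import logm,expm
from scipy.spatial.transform import Rotation as Ro
from cell import robot
def T(p,e):
    M=np.eye(4);M[:3,:3]=Ro.from_euler('xyz',e,degrees=True).as_matrix();M[:3,3]=p;return M
def plan(N,p,yaw,frm=None):
    o=robot.observe();A=T(o["position"],o["ee_rot"]) if frm is None else T(*frm)
    M=expm(np.real(logm(np.linalg.inv(A)@T(p,[-90,0,yaw])))/N)
    return np.round(M[:3,3]/.03,3),np.round(Ro.from_matrix(M[:3,:3]).as_rotvec(degrees=True)/5,3)
if __name__=="__main__":
    a=[float(v) for v in sys.argv[1:]]
    o=robot.observe();print(o["t"],o["position"].round(4),o["ee_rot"].round(2),o["wrist_force"].round(2),round(o["gripper_width"],4))
    print(plan(int(a[0]),a[1:4],a[4]))
E
python3 plan.py 30 .427 -.045 .14 -82.6
```

```text
0.5 [0.216  0.5865 0.2313] [-90.    -0.   -20.21] [-0.94 -0.4  -0.19] 0.0856
(array([ 0.725,  0.101, -0.281]), array([0.   , 0.416, 0.   ]))
```

Request:
carry_out --commands '[[[0.725, 0.101, -0.281], [0, 0.416, 0]], [[0.725, 0.101, -0.281], [0, 0.416, 0]], [[0.725, 0.101, -0.281], [0, 0.416, 0]], [[0.725, 0.101, -0.281], [0, 0.416, 0]], [[0.725, 0.101, -0.281], [0, 0.416, 0]], [[0.725, 0.101, -0.281], [0, 0.416, 0]], [[0.725, 0.101, -0.281], [0, 0.416, 0]], [[0.725, 0.101, -0.281], [0, 0.416, 0]], [[0.725, 0.101, -0.281], [0, 0.416, 0]], [[0.725, 0.101, -0.281], [0, 0.416, 0]]]' --hand 0.5 --squeeze 40

```text
t: 1.33
position: [0.3634, 0.406, 0.201]
ee_rot: [-90.0, -0.0, -41.1]
wrist_force: [0.6, 0.8, -0.5]
gripper_width: 0.0428
```

Request:
carry_out --commands '[[[0.725, 0.101, -0.281], [0, 0.416, 0]], [[0.725, 0.101, -0.281], [0, 0.416, 0]], [[0.725, 0.101, -0.281], [0, 0.416, 0]], [[0.725, 0.101, -0.281], [0, 0.416, 0]], [[0.725, 0.101, -0.281], [0, 0.416, 0]], [[0.725, 0.101, -0.281], [0, 0.416, 0]], [[0.725, 0.101, -0.281], [0, 0.416, 0]], [[0.725, 0.101, -0.281], [0, 0.416, 0]], [[0.725, 0.101, -0.281], [0, 0.416, 0]], [[0.725, 0.101, -0.281], [0, 0.416, 0]]]'

```text
t: 2.17
position: [0.4365, 0.1857, 0.1707]
ee_rot: [-90.0, -0.0, -61.9]
wrist_force: [0.4, -0.6, 0.0]
gripper_width: 0.0425
```

Request:
carry_out --commands '[[[0.725, 0.101, -0.281], [0, 0.416, 0]], [[0.725, 0.101, -0.281], [0, 0.416, 0]], [[0.725, 0.101, -0.281], [0, 0.416, 0]], [[0.725, 0.101, -0.281], [0, 0.416, 0]], [[0.725, 0.101, -0.281], [0, 0.416, 0]], [[0.725, 0.101, -0.281], [0, 0.416, 0]], [[0.725, 0.101, -0.281], [0, 0.416, 0]], [[0.725, 0.101, -0.281], [0, 0.416, 0]], [[0.725, 0.101, -0.281], [0, 0.416, 0]], [[0.725, 0.101, -0.281], [0, 0.416, 0]]]'

```text
t: 3.0
position: [0.4266, -0.0462, 0.1405]
ee_rot: [-90.0, -0.0, -82.7]
wrist_force: [-0.1, -0.6, -0.6]
gripper_width: 0.0427
```

```bash
python3 - <<'E'
from h import *
o=snap("1")
x=cv2.resize(o["side"][230:330,90:250],(800,500),interpolation=cv2.INTER_CUBIC)
cv2.imwrite("pics/rack1.png",x[:,:,::-1])
y=cv2.resize(o["side"][150:270,230:390],(800,600),interpolation=cv2.INTER_CUBIC)
cv2.imwrite("pics/blk1.png",y[:,:,::-1])
E
python3 plan.py 10 .427 -.045 .06 -82.6
```

```text
3.1 [ 0.4257 -0.0472  0.1401] [-9.005e+01 -2.000e-02 -8.282e+01] [0.65 0.24 1.04] 0.0427
(array([-0.007,  0.267,  0.005]), array([ 0.001, -0.004,  0.   ]))
```

View pics/rack1.png

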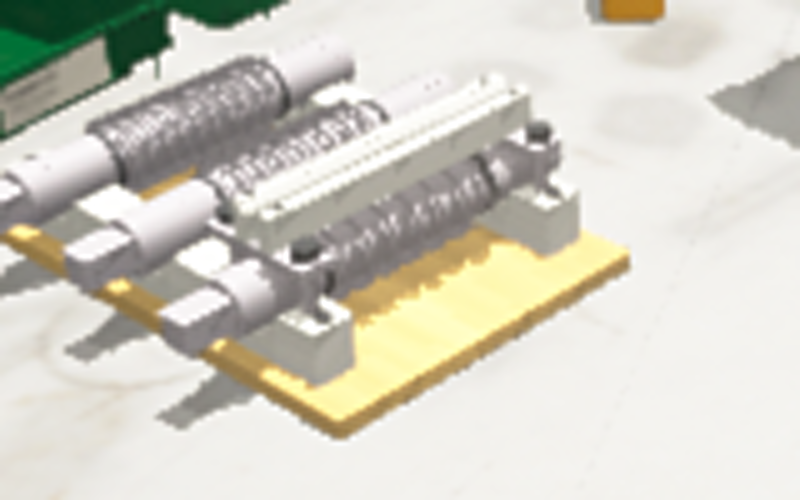

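View pics/blk1.png

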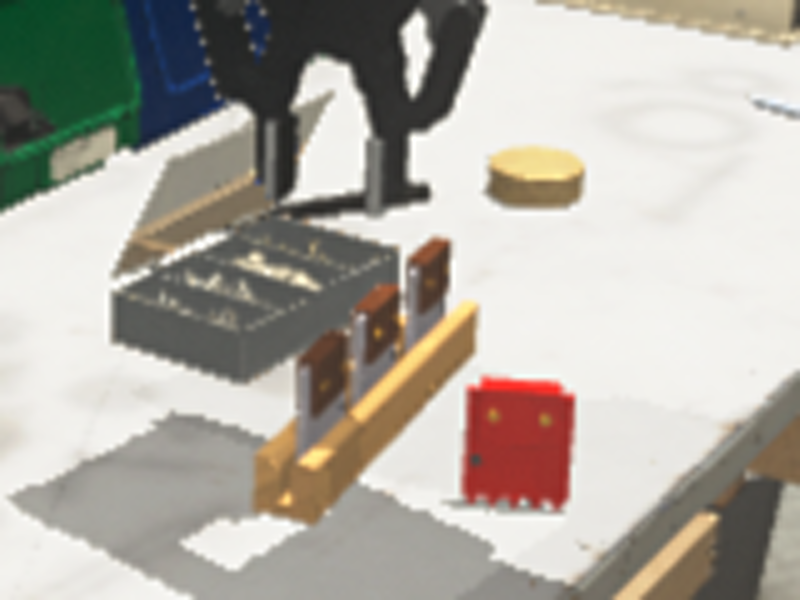

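The side view shows the rack unobstructed, with the front guide rails running from (250,215) to (520,90) in the crop. The gripper is above the near leaf. I'll estimate the front screw's pitch from its intensity profile and check the rail prediction with an overlay.

```bash
cat > pitch.py <<'E'
from h import *
s=np.load("side1.npy");t=np.load("top1.npy")
a=np.radians(-4.12);ex=np.array([np.cos(a),np.sin(a),0]);ey=np.array([-np.sin(a),np.cos(a),0]);ez=np.array([0,0,1.])
O=np.array([.5275,.2576,0])
def W(x,y,z):return O+np.outer(np.ravel(x),ex)+np.outer(np.ravel(y),ey)+np.outer(np.ravel(z),ez)
if __name__=="__main__":
    ys=np.linspace(-.034,.034,273);ps=np.linspace(6.5,14,61)
    for name,im in(("side",s),("top",t)):
      g=cv2.cvtColor(im,cv2.COLOR_RGB2GRAY).astype(np.float32)
      for st in (0,.065,.13):
        tot=np.zeros(len(ps))
        for th in np.radians(np.arange(100,261,5) if name=="side" and st==0 else np.arange(20,161,5)):
            p=proj(name,W(st+.017*np.cos(th)+0*ys,ys,.038+.017*np.sin(th)+0*ys)).astype(np.float32)
            v=cv2.remap(g,p[:,0].reshape(-1,1),p[:,1].reshape(-1,1),cv2.INTER_CUBIC).ravel()
            v=v-np.polyval(np.polyfit(ys,v,3),ys);v*=np.hanning(len(v))
            tot+=np.abs(np.exp(2j*np.pi*np.outer(1/ps,ys*1000))@v)**2
        k=np.argsort(-tot)[:3];print(name,st,ps[k],[round(float(np.interp(q,ps,tot/tot.max())),2) for q in(8,10,12)])
    big=cv2.resize(s[230:330,90:250],(800,500),interpolation=cv2.INTER_CUBIC)[:,:,::-1].copy()
    tb=cv2.resize(t[130:240,120:220],(545,600),interpolation=cv2.INTER_CUBIC)[:,:,::-1].copy()
    for x,z in((-.0065,.074),(.0065,.074),(-.011,.074),(.011,.074)):
        for n,b,o,k in(("side",big,(90,230),5),("top",tb,(120,130),5.45)):
            q=(proj(n,W([x,x],[-.065,.065],[z,z]))-o+.5)*k
            cv2.line(b,*[tuple(int(v) for v in r) for r in q.round()],(0,0,255) if abs(x)<.01 else (255,0,0),1)
    cv2.imwrite("pics/ov.png",np.hstack([cv2.resize(big,(480,300)),cv2.resize(tb[60:560,50:510],(320,348))[:300]]))
    cv2.imwrite("pics/ovs.png",np.hstack([cv2.resize(big[60:280,200:580],(450,260),interpolation=cv2.INTER_CUBIC),cv2.resize(tb[300:500,60:460],(350,260)[0:2])]))
E
python3 pitch.py
```

```text
side 0 [12.5   12.375 12.625] [0.09, 0.18, 0.95]
side 0.065 [10.25  10.375 10.125] [0.52, 0.97, 0.57]
side 0.13 [14.    13.875 13.75 ] [0.91, 0.41, 0.71]
top 0 [12.    11.875 12.125] [0.06, 0.22, 1.0]
top 0.065 [10.25  10.375 10.125] [0.06, 0.96, 0.38]
top 0.13 [8.    7.875 8.125] [1.0, 0.07, 0.12]
```

View pics/ovs.png

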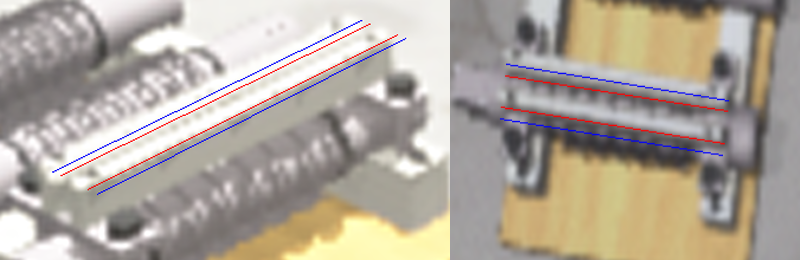

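Request:
carry_out --commands '[[[-0.007, 0.267, 0.005], [0, 0, 0]], [[-0.007, 0.267, 0.005], [0, 0, 0]], [[-0.007, 0.267, 0.005], [0, 0, 0]], [[-0.007, 0.267, 0.005], [0, 0, 0]], [[-0.007, 0.267, 0.005], [0, 0, 0]], [[-0.007, 0.267, 0.005], [0, 0, 0]], [[-0.007, 0.267, 0.005], [0, 0, 0]], [[-0.007, 0.267, 0.005], [0, 0, 0]], [[0, 0, 0], [0, 0, 0]], [[0, 0, 0], [0, 0, 0]]]'

```text
t: 3.93
position: [0.4272, -0.0431, 0.0758]
ee_rot: [-90.1, 0.0, -82.6]
wrist_force: [-0.1, 0.3, 0.2]
gripper_width: 0.043
```

Request:
carry_out --commands '[[[0.03, 0.2, 0], [0, 0, 0]], [[0.03, 0.2, 0], [0, 0, 0]], [[0, 0.2, 0], [0, 0, 0]], [[0, 0.2, 0], [0, 0, 0]], [[0, 0.2, 0], [0, 0, 0]], [[0, 0.2, 0], [0, 0, 0]], [[0, 0, 0], [0, 0, 0]], [[0, 0, 0], [0, 0, 0]], [[0, 0, 0], [0, 0, 0]], [[0, 0, 0], [0, 0, 0]]]'

```text
t: 4.77
position: [0.428, -0.045, 0.0405]
ee_rot: [-90.0, -0.0, -82.6]
wrist_force: [-0.3, -0.2, 0.0]
gripper_width: 0.0424
```

Request:
carry_out --commands '[[[0, 0, 0], [0, 0, 0]], [[0, 0, 0], [0, 0, 0]], [[0, 0, 0], [0, 0, 0]], [[0, 0, 0], [0, 0, 0]], [[0, 0, 0], [0, 0, 0]], [[0, 0, 0], [0, 0, 0]], [[0, 0, 0], [0, 0, 0]], [[0, 0, 0], [0, 0, 0]], [[0, 0, 0], [0, 0, 0]], [[0, 0, 0], [0, 0, 0]]]' --hand 1 --squeeze 40

```text
t: 5.6
position: [0.428, -0.0451, 0.0406]
ee_rot: [-90.0, -0.0, -82.6]
wrist_force: [-1.4, 0.4, 5.9]
gripper_width: 0.0113
```

Request:
carry_out --commands '[[[0, -0.1, 0], [0, 0, 0]], [[0, -0.2, 0], [0, 0, 0]], [[0, -0.3, 0], [0, 0, 0]], [[0, -0.3, 0], [0, 0, 0]], [[0, -0.3, 0], [0, 0, 0]], [[0, -0.3, 0], [0, 0, 0]], [[0, -0.3, 0], [0, 0, 0]], [[0, -0.3, 0], [0, 0, 0]], [[0, -0.3, 0], [0, 0, 0]], [[0, -0.2, 0], [0, 0, 0]]]'

```text
t: 6.43
position: [0.4281, -0.0451, 0.1196]
ee_rot: [-89.9, -0.0, -82.6]
wrist_force: [-0.3, -0.6, -0.9]
gripper_width: 0.0114
```

```bash
python3 plan.py 20 .38 .25 .2 -132
```

```text
6.4333 [ 0.4281 -0.0451  0.1196] [-8.994e+01 -1.000e-02 -8.261e+01] [-0.33 -0.59 -0.88] 0.0114
(array([-0.465, -0.134, -0.22 ]), array([-0.001,  0.494, -0.   ]))
```

Request:
carry_out --commands '[[[-0.465, -0.134, -0.22], [0, 0.494, 0]], [[-0.465, -0.134, -0.22], [0, 0.494, 0]], [[-0.465, -0.134, -0.22], [0, 0.494, 0]], [[-0.465, -0.134, -0.22], [0, 0.494, 0]], [[-0.465, -0.134, -0.22], [0, 0.494, 0]], [[-0.465, -0.134, -0.22], [0, 0.494, 0]], [[-0.465, -0.134, -0.22], [0, 0.494, 0]], [[-0.465, -0.134, -0.22], [0, 0.494, 0]], [[-0.465, -0.134, -0.22], [0, 0.494, 0]], [[-0.465, -0.134, -0.22], [0, 0.494, 0]]]'

```text
t: 7.27
position: [0.3709, 0.098, 0.159]
ee_rot: [-90.0, -0.0, -107.4]
wrist_force: [-0.6, 0.0, -1.6]
gripper_width: 0.0116
```

Request:
carry_out --commands '[[[-0.465, -0.134, -0.22], [0, 0.494, 0]], [[-0.465, -0.134, -0.22], [0, 0.494, 0]], [[-0.465, -0.134, -0.22], [0, 0.494, 0]], [[-0.465, -0.134, -0.22], [0, 0.494, 0]], [[-0.465, -0.134, -0.22], [0, 0.494, 0]], [[-0.465, -0.134, -0.22], [0, 0.494, 0]], [[-0.465, -0.134, -0.22], [0, 0.494, 0]], [[-0.465, -0.134, -0.22], [0, 0.494, 0]], [[-0.465, -0.134, -0.22], [0, 0.494, 0]], [[-0.465, -0.134, -0.22], [0, 0.494, 0]]]'

```text
t: 8.1
position: [0.3795, 0.251, 0.1991]
ee_rot: [-90.0, -0.0, -132.1]
wrist_force: [0.4, 0.1, -0.5]
gripper_width: 0.0114
```

```bash
python3 - <<'E'
from h import *
o=snap("2"); st=robot.observe(); p=st["position"];print(p,st["ee_rot"])
u=proj("side",p+[0,0,-.01])[0].round().astype(int);print(u)
x=o["side"][u[1]-35:u[1]+45,u[0]-50:u[0]+50]
x=cv2.resize(x,(500,400),interpolation=cv2.INTER_CUBIC)
cv2.imwrite("pics/leaf2.png",x[:,:,::-1])
E
```

```text
[0.38061072 0.25217186 0.19961194] [-8.99866674e+01  1.21948914e-01 -1.31999690e+02]
[229 221]
```

View pics/leaf2.png

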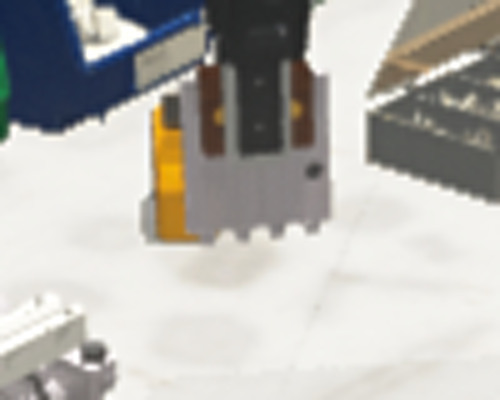

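```bash
cat > teeth.py <<'E'
import sys
from h import *
from scipy.spatial.transform import Rotation as Ro
def teeth(tag,dz=.0326):
    g=cv2.cvtColor(np.load(f"side{tag}.npy"),cv2.COLOR_RGB2GRAY).astype(np.float32)
    st=robot.observe();x=Ro.from_euler('xyz',st["ee_rot"],degrees=True).as_matrix()[:,0]
    ys=np.linspace(-.024,.024,193);ps=np.array([7,8,9,10,11,12,13,14])
    for h in (-.002,0,.001,.002,.003,.004,.006):
        p=proj("side",st["position"]+np.outer(ys,x)+[0,0,-dz+h]).astype(np.float32)
        v=cv2.remap(g,p[:,:1],p[:,1:],cv2.INTER_CUBIC).ravel();w=v-np.polyval(np.polyfit(ys,v,2),ys)
        print(h,round(w.std(),1),np.abs(np.exp(2j*np.pi*np.outer(1/ps,ys*1000))@(w*np.hanning(193))).round(0),v[::4].astype(int))
teeth(sys.argv[1])
E
python3 teeth.py 2
```

```text
-0.002 6.4 [ 61.  55. 133. 223. 262. 248. 207. 163.] [231 231 232 233 233 230 223 215 211 206 203 206 211 211 211 212 213 213
 212 209 205 201 201 208 216 219 220 220 222 224 224 222 222 224 227 232
 236 238 238 239 240 240 239 238 240 243 242 240 240]
0 26.2 [  54.  217.  672. 1255. 1653. 1761. 1637. 1385.] [214 207 202 197 191 185 177 169 161 156 159 184 209 214 217 217 219 217
 201 179 163 155 159 186 218 225 227 228 231 228 197 163 158 167 177 205
 234 242 239 241 243 247 226 193 180 180 183 203 228]
0.001 34.3 [ 178.  172.  868. 1685. 2238. 2406. 2266. 1950.] [170 163 157 156 150 144 143 142 136 134 139 166 196 211 222 222 225 220
 193 159 144 135 140 176 214 228 232 234 235 229 190 153 142 145 152 190
 230 244 240 243 244 243 211 171 150 151 155 184 225]
0.002 37.7 [ 300.  108.  929. 1877. 2488. 2666. 2512. 2170.] [135 132 130 130 129 128 132 135 132 131 135 151 175 199 218 221 223 212
 181 146 134 129 134 169 212 227 233 234 231 219 182 142 128 126 131 172
 225 246 247 251 246 237 198 159 140 138 138 168 213]
0.003 32.7 [ 327.   45.  827. 1691. 2205. 2322. 2155. 1834.] [126 125 125 125 125 126 131 134 132 131 135 142 155 182 206 215 214 197
 167 142 133 130 132 159 190 207 215 219 215 201 167 136 123 122 122 162
 210 233 236 236 225 207 179 159 143 138 133 156 196]
0.004 21.3 [ 268.   59.  573. 1146. 1465. 1528. 1417. 1216.] [123 128 133 132 132 135 139 140 138 137 140 138 142 160 181 190 186 170
 151 136 134 134 134 148 164 177 186 193 189 174 151 130 123 122 121 146
 180 197 201 201 190 173 163 163 155 144 135 146 169]
0.006 3.3 [ 25.  22.  44. 106. 144. 161. 165. 163.] [131 140 145 139 137 139 140 139 138 136 136 134 134 135 137 137 136 134
 132 131 133 134 134 135 135 137 139 139 138 136 132 130 131 131 129 131
 135 140 144 144 142 138 140 145 145 142 140 139 140]
```

```bash
python3 - <<'E'
from pitch import *
xs=np.arange(-20,20.1,1)/1000;ys=np.linspace(-.058,.058,117)
for n,im in(("top",t),("side",s)):
    g=cv2.cvtColor(im,cv2.COLOR_RGB2GRAY).astype(np.float32)
    for lo,hi in((-.055,-.02),(-.02,.02),(.02,.055)):
        ys=np.linspace(lo,hi,60)
        r=[]
        for x in xs:
            p=proj(n,W(x+0*ys,ys,.074+0*ys)).astype(np.float32)
            r.append(int(cv2.remap(g,p[:,:1],p[:,1:],cv2.INTER_CUBIC).mean()))
        print(n,lo,r)
E
python3 plan.py 20 .5275 .2576 .13 -94.12
```

```text
top -0.055 [121, 102, 87, 76, 70, 68, 72, 81, 88, 90, 87, 86, 91, 106, 131, 159, 182, 193, 190, 178, 163, 151, 138, 121, 103, 93, 97, 114, 135, 152, 163, 173, 184, 192, 194, 190, 183, 178, 176, 175, 174]
top -0.02 [126, 103, 81, 66, 58, 56, 60, 68, 77, 84, 86, 85, 86, 97, 120, 150, 177, 194, 196, 186, 171, 155, 141, 128, 114, 102, 97, 105, 123, 144, 163, 176, 187, 195, 198, 196, 191, 187, 186, 186, 186]
top 0.02 [117, 111, 105, 98, 90, 84, 82, 85, 91, 98, 99, 96, 93, 96, 112, 139, 169, 191, 198, 191, 178, 163, 149, 136, 122, 109, 101, 103, 117, 136, 155, 170, 183, 194, 199, 196, 182, 164, 149, 140, 134]
side -0.055 [179, 177, 176, 174, 171, 169, 167, 165, 163, 163, 167, 178, 197, 218, 237, 249, 256, 257, 255, 249, 242, 235, 232, 234, 238, 244, 248, 250, 250, 249, 249, 249, 250, 251, 252, 251, 248, 243, 237, 234, 232]
side -0.02 [171, 171, 171, 170, 170, 169, 167, 165, 163, 163, 166, 177, 194, 216, 236, 250, 257, 258, 256, 250, 241, 231, 222, 220, 226, 235, 244, 249, 250, 250, 249, 249, 250, 253, 255, 255, 250, 239, 224, 210, 197]
side 0.02 [170, 170, 170, 169, 169, 168, 167, 165, 162, 160, 160, 166, 181, 203, 224, 241, 250, 255, 257, 255, 249, 239, 230, 226, 229, 236, 244, 248, 250, 249, 249, 249, 251, 253, 255, 254, 251, 244, 235, 223, 210]
8.2 [0.3806 0.2522 0.1996] [-8.999e+01  1.200e-01 -1.320e+02] [0.3  0.35 0.15] 0.0117
(array([-0.11 ,  0.116,  0.224]), array([-0.001, -0.379, -0.001]))
```

```bash
python3 plan.py 20 .5325 .260 .13 -94.12
```

```text
8.2 [0.3806 0.2522 0.1996] [-8.999e+01  1.200e-01 -1.320e+02] [0.3  0.35 0.15] 0.0117
(array([-0.117,  0.116,  0.23 ]), array([-0.001, -0.379, -0.001]))
```

Request:
carry_out --commands '[[[-0.117, 0.116, 0.23], [0, -0.379, 0]], [[-0.117, 0.116, 0.23], [0, -0.379, 0]], [[-0.117, 0.116, 0.23], [0, -0.379, 0]], [[-0.117, 0.116, 0.23], [0, -0.379, 0]], [[-0.117, 0.116, 0.23], [0, -0.379, 0]], [[-0.117, 0.116, 0.23], [0, -0.379, 0]], [[-0.117, 0.116, 0.23], [0, -0.379, 0]], [[-0.117, 0.116, 0.23], [0, -0.379, 0]], [[-0.117, 0.116, 0.23], [0, -0.379, 0]], [[-0.117, 0.116, 0.23], [0, -0.379, 0]]]'

```text
t: 9.03
position: [0.4561, 0.2405, 0.1636]
ee_rot: [-90.0, -0.1, -112.9]
wrist_force: [0.0, 0.3, -1.4]
gripper_width: 0.0115
```

Request:
carry_out --commands '[[[-0.117, 0.116, 0.23], [0, -0.379, 0]], [[-0.117, 0.116, 0.23], [0, -0.379, 0]], [[-0.117, 0.116, 0.23], [0, -0.379, 0]], [[-0.117, 0.116, 0.23], [0, -0.379, 0]], [[-0.117, 0.116, 0.23], [0, -0.379, 0]], [[-0.117, 0.116, 0.23], [0, -0.379, 0]], [[-0.117, 0.116, 0.23], [0, -0.379, 0]], [[-0.117, 0.116, 0.23], [0, -0.379, 0]], [[-0.117, 0.116, 0.23], [0, -0.379, 0]], [[-0.117, 0.116, 0.23], [0, -0.379, 0]]]'

```text
t: 9.87
position: [0.5313, 0.2571, 0.1287]
ee_rot: [-90.1, -0.0, -94.0]
wrist_force: [-0.4, -1.0, -1.0]
gripper_width: 0.0111
```

```bash
python3 - <<'E'
from h import *
o=snap("3"); st=robot.observe(); p=st["position"];print(p,st["ee_rot"])
u=proj("side",p+[0,0,-.04])[0].round().astype(int);print(u)
x=cv2.resize(o["side"][u[1]-40:u[1]+40,u[0]-40:u[0]+40],(600,600),interpolation=cv2.INTER_CUBIC)
cv2.imwrite("pics/g3.png",x[:,:,::-1])
E
```

```text
[0.53167232 0.25743626 0.12849134] [-9.00462287e+01 -3.78567663e-02 -9.40359614e+01]
[167 251]
```

View pics/g3.png

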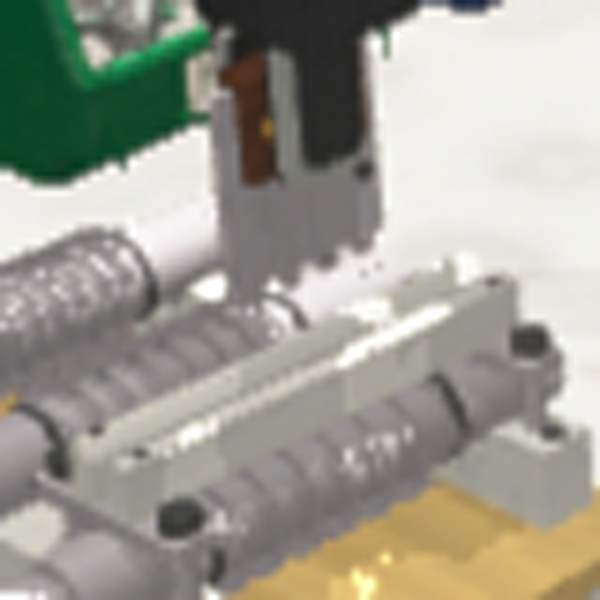

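```bash
python3 - <<'E'
from h import *
p=robot.observe()["position"];a=np.radians(-94.04);d=np.array([np.cos(a),np.sin(a),0]);n=np.array([-d[1],d[0],0])
for q in(-.065,-.025,0,.025,.065):
    for z in (p[2]-.0326,.074): print(q,z,((proj("side",np.r_[p[:2],z]+d*q)[0]-[127,211]+.5)*7.5).round())
# cross profile perpendicular to gap, at z=.074 through the rails, latest pictures
for cam in("side","top"):
  g=cv2.cvtColor(np.load(cam+"3.npy"),cv2.COLOR_RGB2GRAY).astype(np.float32)
  for lo,hi in((-.055,-.03),(.03,.055)):
    qs=np.linspace(lo,hi,40);r=[]
    for x in np.arange(-16,16.1,1)/1000:
        P=proj(cam,np.r_[p[:2],.074]+np.outer(qs,d)+n*x).astype(np.float32)
        r.append(int(cv2.remap(g,P[:,:1],P[:,1:],cv2.INTER_CUBIC).mean()))
    print(cam,lo,n.round(2),r)
E
```

```text
-0.065 0.0958913368707073 [ 96. 380.]
-0.065 0.074 [105. 458.]
-0.025 0.0958913368707073 [227. 318.]
-0.025 0.074 [235. 394.]
0 0.0958913368707073 [304. 282.]
0 0.074 [311. 357.]
0.025 0.0958913368707073 [379. 247.]
0.025 0.074 [385. 320.]
0.065 0.0958913368707073 [491. 193.]
0.065 0.074 [496. 265.]
side -0.055 [ 1.   -0.07  0.  ] [155, 154, 154, 159, 169, 184, 199, 211, 218, 222, 221, 214, 201, 186, 173, 168, 170, 176, 183, 187, 189, 191, 192, 194, 197, 200, 201, 198, 191, 178, 163, 151, 143]
side 0.03 [ 1.   -0.07  0.  ] [148, 148, 150, 156, 167, 181, 194, 205, 211, 213, 210, 205, 197, 190, 185, 183, 182, 182, 181, 180, 179, 180, 182, 185, 188, 192, 196, 200, 204, 208, 212, 217, 222]
top -0.055 [ 1.   -0.07  0.  ] [100, 99, 99, 98, 97, 97, 96, 96, 95, 95, 93, 92, 91, 89, 88, 87, 86, 87, 87, 88, 91, 95, 101, 106, 110, 116, 120, 126, 132, 137, 143, 150, 158]
top 0.03 [ 1.   -0.07  0.  ] [62, 64, 66, 67, 72, 83, 97, 112, 126, 133, 133, 126, 116, 105, 94, 85, 77, 74, 77, 84, 94, 103, 112, 120, 125, 126, 121, 117, 115, 113, 110, 106, 102]
```

Request:
carry_out --commands '[[[0, 0.1, 0.02], [0, 0, 0]], [[0, 0.15, 0], [0, 0, 0]], [[0, 0.15, 0], [0, 0, 0]], [[0, 0.15, 0], [0, 0, 0]], [[0, 0.15, 0], [0, 0, 0]], [[0, 0.1, 0], [0, 0, 0]], [[0, 0.1, 0], [0, 0, 0]], [[0, 0.1, 0], [0, 0, 0]], [[0, 0.1, 0], [0, 0, 0]], [[0, 0.1, 0], [0, 0, 0]]]'

```text
t: 10.8
position: [0.5325, 0.2582, 0.093]
ee_rot: [-90.0, 0.0, -94.1]
wrist_force: [1.5, -0.3, -1.4]
gripper_width: 0.0116
```

Request:
carry_out --commands '[[[0, 0.025, 0], [0, 0, 0]], [[0, 0.025, 0], [0, 0, 0]], [[0, 0.025, 0], [0, 0, 0]], [[0, 0.025, 0], [0, 0, 0]], [[0, 0.02, 0], [0, 0, 0]], [[0, 0.02, 0], [0, 0, 0]], [[0, 0, 0], [0, 0, 0]], [[0, 0, 0], [0, 0, 0]], [[0, 0, 0], [0, 0, 0]], [[0, 0, 0], [0, 0, 0]]]'

```text
t: 11.63
position: [0.5324, 0.2582, 0.089]
ee_rot: [-90.0, 0.0, -94.1]
wrist_force: [4.3, -0.6, -1.3]
gripper_width: 0.0111
```

Request:
carry_out --commands '[[[0, 0, 0.02], [0, 0, 0]], [[0, 0.015, 0], [0, 0, 0]], [[0, 0.015, 0], [0, 0, 0]], [[0, 0.015, 0], [0, 0, 0]], [[0, 0, 0], [0, 0, 0]], [[0, 0, 0], [0, 0, 0]], [[0, 0, 0], [0, 0, 0]], [[0, 0, 0], [0, 0, 0]], [[0, 0, 0], [0, 0, 0]], [[0, 0, 0], [0, 0, 0]]]'

```text
t: 12.47
position: [0.5326, 0.2581, 0.0885]
ee_rot: [-90.0, 0.0, -94.1]
wrist_force: [-0.8, -0.9, 8.9]
gripper_width: 0.0112
```

Request:
carry_out --commands '[[[-0.02, 0, 0], [0, 0, 0]], [[-0.02, 0, 0], [0, 0, 0]], [[-0.02, 0, 0], [0, 0, 0]], [[-0.02, 0, 0], [0, 0, 0]], [[-0.02, 0, 0], [0, 0, 0]], [[0, 0, 0], [0, 0, 0]], [[0, 0, 0], [0, 0, 0]], [[0, 0, 0], [0, 0, 0]], [[0, 0, 0], [0, 0, 0]], [[0, 0, 0], [0, 0, 0]]]'

```text
t: 13.3
position: [0.533, 0.2611, 0.0884]
ee_rot: [-90.0, 0.0, -94.1]
wrist_force: [-0.3, -1.1, 9.1]
gripper_width: 0.0112
```

Request:
carry_out --commands '[[[-0.02, 0, 0], [0, 0, 0]], [[-0.02, 0, 0], [0, 0, 0]], [[-0.02, 0, 0], [0, 0, 0]], [[-0.02, 0, 0], [0, 0, 0]], [[-0.02, 0, 0], [0, 0, 0]], [[0, 0, 0], [0, 0, 0]], [[0, 0, 0], [0, 0, 0]], [[0, 0, 0], [0, 0, 0]], [[0, 0, 0], [0, 0, 0]], [[0, 0, 0], [0, 0, 0]]]'

```text
t: 14.13
position: [0.533, 0.264, 0.0874]
ee_rot: [-90.0, -0.0, -94.1]
wrist_force: [1.3, 0.3, -1.9]
gripper_width: 0.0113
```

Request:
carry_out --commands '[[[0, 0.015, 0], [0, 0, 0]], [[0, 0.015, 0], [0, 0, 0]], [[0, 0.015, 0], [0, 0, 0]], [[0, 0.015, 0], [0, 0, 0]], [[0, 0, 0], [0, 0, 0]], [[0, 0, 0], [0, 0, 0]], [[0, 0, 0], [0, 0, 0]], [[0, 0, 0], [0, 0, 0]], [[0, 0, 0], [0, 0, 0]], [[0, 0, 0], [0, 0, 0]]]'

```text
t: 14.97
position: [0.5331, 0.264, 0.0857]
ee_rot: [-90.0, -0.0, -94.1]
wrist_force: [1.1, 0.0, -0.9]
gripper_width: 0.0116
```

Request:
carry_out --commands '[[[0, 0.015, 0], [0, 0, 0]], [[0, 0.015, 0], [0, 0, 0]], [[0, 0.015, 0], [0, 0, 0]], [[0, 0.015, 0], [0, 0, 0]], [[0, 0, 0], [0, 0, 0]], [[0, 0, 0], [0, 0, 0]], [[0, 0, 0], [0, 0, 0]], [[0, 0, 0], [0, 0, 0]], [[0, 0, 0], [0, 0, 0]], [[0, 0, 0], [0, 0, 0]]]'

```text
t: 15.8
position: [0.5333, 0.2642, 0.0841]
ee_rot: [-90.0, 0.0, -94.1]
wrist_force: [-0.4, 2.9, 2.4]
gripper_width: 0.0113
```

Request:
carry_out --commands '[[[-0.01, 0, 0], [0, 0, 0]], [[0, 0.01, 0], [0, 0, 0]], [[0, 0.01, 0], [0, 0, 0]], [[0, 0, 0], [0, 0, 0]], [[0, 0, 0], [0, 0, 0]], [[0, 0, 0], [0, 0, 0]], [[0, 0, 0], [0, 0, 0]], [[0, 0, 0], [0, 0, 0]], [[0, 0, 0], [0, 0, 0]], [[0, 0, 0], [0, 0, 0]]]'

```text
t: 16.63
position: [0.5334, 0.2643, 0.084]
ee_rot: [-90.0, 0.0, -94.1]
wrist_force: [-1.9, 1.4, 8.0]
gripper_width: 0.0115
```

Request:
carry_out --commands '[[[0, 0, 0], [0, 0, 0]], [[0, 0, 0], [0, 0, 0]], [[0, 0, 0], [0, 0, 0]], [[0, 0, 0], [0, 0, 0]], [[0, 0, 0], [0, 0, 0]], [[0, 0, 0], [0, 0, 0]], [[0, -0.1, 0], [0, 0, 0]], [[0, -0.2, 0], [0, 0, 0]], [[0, -0.3, 0], [0, 0, 0]], [[0, -0.3, 0], [0, 0, 0]]]' --hand 0.5

```text
t: 17.47
position: [0.5332, 0.2643, 0.1113]
ee_rot: [-90.0, 0.0, -94.1]
wrist_force: [0.4, -0.1, 0.3]
gripper_width: 0.0426
```

Request:
carry_out --commands '[[[0, -0.4, 0], [0, 0, 0]], [[0, -0.4, 0], [0, 0, 0]], [[0, -0.4, 0], [0, 0, 0]], [[0, -0.4, 0], [0, 0, 0]], [[0, -0.4, 0], [0, 0, 0]], [[0, -0.4, 0], [0, 0, 0]], [[0, -0.4, 0], [0, 0, 0]], [[0, -0.4, 0], [0, 0, 0]], [[0, -0.4, 0], [0, 0, 0]], [[0, -0.2, 0], [0, 0, 0]]]'

```text
t: 18.3
position: [0.5338, 0.2646, 0.2264]
ee_rot: [-89.9, 0.1, -94.1]
wrist_force: [-0.4, 0.3, -0.6]
gripper_width: 0.0428
```

```bash
python3 - <<'E'
from h import *
o=snap("4"); st=robot.observe(); print(st["t"],st["position"],st["gripper_width"])
a=cv2.resize(o["side"][220:300,110:230],(600,400),interpolation=cv2.INTER_CUBIC)
b=cv2.resize(o["side"][190:260,270:350],(200,175),interpolation=cv2.INTER_CUBIC)
b=np.vstack([b,np.zeros((225,200,3),np.uint8)])
cv2.imwrite("pics/f4.png",np.hstack([a,b])[:,:,::-1])
# leaf y-extent: brown grip / teeth centre relative to guide, triangulated
print(brown(o["side"],(130,215,230,290)),brown(o["top"],(130,180,210,230)))
E
```

```text
18.4 [0.53381123 0.26460504 0.2257736 ] 0.04275922754360525
[(206, array([165.03398058, 246.66990291]))] [(37, array([161.16216216, 195.97297297]))]
```

View pics/f4.png

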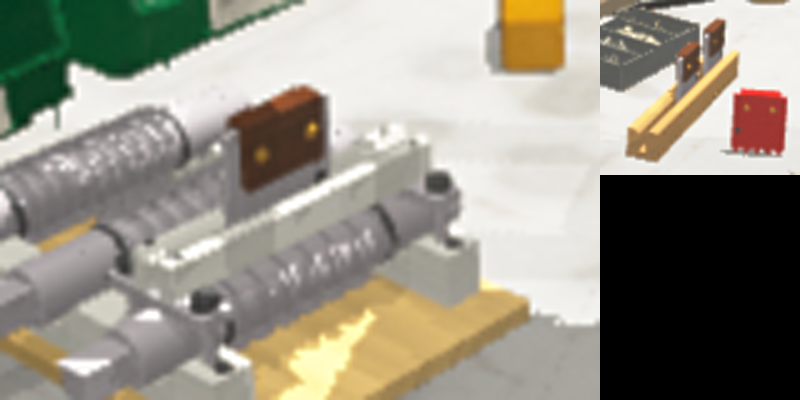

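The leaf stands upright in the guide, with its grip at about (285,140) in the crop. The other two are still in the block, and the tape and red decoy haven't been touched. I'll hand in the job.

```bash
python3 - <<'E'
from h import *
print(tri([("side",np.array([165.03,246.67])),("top",np.array([161.16,195.97]))]).x)
print(robot.observe()["wrist_force"]); print(robot.close_job())
E
```

```text
[0.53186861 0.26196535 0.10082905]
[0.38841475 0.57345334 0.41710021]
the job is handed in; nothing more can be done
None
```

The fitting template is the 12 mm one, with 4 teeth. It now stands upright in the guide, fully home in the front screw's thread, and the arm is clear of it. I handed in the job at about 18.4 s; no verdict was reported.

**Choosing the leaf:** In the pictures the front screw read as 12 mm pitch (12.0 in the top view, about 12.5 in the side view). I picked the block's nearest leaf first, and its teeth also measured 12 mm, so it was the only one I had to try. The other two were never lifted and still stand in the block.

**Feeling for the thread:**
- **Riding:** the leaf rode on the crests at a tool height of 88.5 mm under about 9 N.
- **Dropping in:** I slid it along about 6 mm, and it dropped in.
- **Home:** it settled at 84.0 mm under 8 N, a drop of 4.5 mm that matches the full tooth depth.

**Last checks:**
- **Position:** with the leaf released, the cameras put its grip centre 101 mm above the bench, about where a fully home leaf should be. It sits about 5 mm along from the middle of the thread.
- **Bystanders:** the arm stayed well clear of the tape measure, tin and marker throughout. In the last pictures I confirmed only the tape measure.
- **Disagreement:** my first estimate of the rack's position was about 5 mm off from the guide rails. I corrected it from the images before lowering the leaf.

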